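Seat the long jet carrier on the dowel stand

ROBOT

A 7-joint arm with a two-finger parallel gripper is mounted at the origin on the work surface. World frame = base frame: x ahead of the robot, y to its left, z up, the work surface at z = 0. Lengths are in m, angles in degrees, forces in N, time in s.
With the tool pointing down it reaches from about 0.4 to 0.875 m from the base axis. Payload 19.3 kg.
Tool frame: the origin (TCP) lies at the centre of the arm's flange, where the gripper is bolted on; the fingertips stand 173 mm ahead of it and the grasp point (between the pads) lies 155 mm ahead of it; z points along the fingers, x is the direction in which the jaws open and shut, and the axes are right-handed (so a half turn about z gives the same grasp; the last joint's range is limited). The gripper opens to 85 mm and grips with 20 to 120 N. Pads are 22 mm wide; open, the fingers measure 114 mm over their backs; the gripper's body (76 mm by 85 mm) begins 54 mm behind the grasp point. The pads swing forward as they close: fully open they stand 13 mm farther back than shut.
Start: joints at [64.905, 29.874, -2.08, 91.645, 1.215, 58.505, -6.463], TCP at [0.225, -0.583, 0.405] pointing down, gripper open.
Joint ranges: [-166.77, 166.77], [-17.47, 122.26], [-85.68, 81.53], [9.62, 139.38], [-72.42, 252.41], [9.2, 110.78], [-144.41, 144.41]. Speed limits (degrees/s): [108.29, 108.29, 136.94, 136.94, 172.46, 172.46, 172.46].

INTERFACE

Orientations are given as a 3x3 rotation matrix whose columns are the frame's x, y, z axes.
In Python, from bench import robot gives the robot as it stands.
- The arm moves only by the shell command python3 -m crank 'ROWS'. ROWS is JSON, a list of rows, each a list of 5 numbers: the shift along the tool's x, y, z in cm, then the turn about the tool's z in degrees, then the closure in counts, from 0 (fully open) to 255 (shut). A call has 1 to 10 rows; each row is the pose to reach, as a shift and turn from the pose commanded when the call began, along the tool's axes at that moment; what a row does not reach only later rows make up. A row lasts 1/12 s, in which the tool goes at most 41.7 mm and 7.16 degrees, less where a joint would pass 70% of its speed; a pose out of reach is approached as far as the arm can. A call with a gripper value outside its range is refused whole. The fingers move at their own pace and stop on an object; the grip force is fixed at half the most. Time passes only in rows, so rows that repeat a pose let the fingers close. It gives the time, the measured TCP pose, the force and the opening at its end, in the units of the state.
- robot.sense(): the state, without advancing time (a new reading comes with each control period).
- robot.snapshot(name): name is "scene" or "top" or "wrist"; returns (picture, depth): 480x640x3 uint8, red, green, blue; 480x640 float32, m along the optical axis (not along the pixel's ray), 0 where there is no reading.
- robot.calibration(name): a dict with "mtx" (3x3 intrinsics, pixels), "rvec" (rotation vector, rad) and "tvec" (3), from world to camera coordinates, as OpenCV has them. Camera axes: x right, y down, z forward; pixel columns grow to the right and rows downward; lengths in m; the calibration is good to about 2 mm. The wrist camera is an equidistant fisheye: a pixel r from the principal point sees the ray r / f radians off the axis. A picture is of the moment at which its call begins: read the wrist's pose just before it. calibration takes no time and is no camera call; for the wrist camera it gives the pose at the moment of the call.
- robot.sign_off(): hands the job in, once; it reports no verdict.
The state is a dict: "t": time; "qpos": joint angles; "qvel": joint speeds; "tau": joint torques, N m; "ee_pos": TCP position; "ee_rot": TCP orientation; "contact_force": force on the tool from outside, world axes, zero at the start; "moment": the same for the moment, N m; "opening": opening from 0.0 (shut) to 1.0 (fully open).
Only numpy, scipy, OpenCV 4.12 (cv2) and the standard library are available. Lean on these libraries where they do the work, as an engineer would, in place of code of your own. Each camera call takes 0.05 s, during which the arm holds its last target. There are 200 camera calls.

TASK

Take the longer of the two jet carriers by its brass block, bring it over the stand with both of its end holes lined up above the two dowels, then lower it gently (do not drop it) until the plate lies flat on the stand with a dowel through each hole, and let go. Either end may go on either dowel; leave the shorter carrier where it is.

Things in the scene. Friction and masses are not known exactly. Their poses are not given: they have to be found in the camera images.
- carrier_center (a point): The longer jet carrier, loose, 0.45 kg: flat aluminium plate 150 (x) x 60 (y) x 6 mm, upright brass block on its middle 36 (x) x 24 (y) x 46 mm tall; 52 mm tall in all. Two 26 mm through holes on its long axis at x = +-55 mm. Point: its middle, 26 mm above the underside, 20 mm above the plate's top; z up. Starts flat. Grip the block across its 24 mm (along y), fingertips just above the plate.
- stand_top (a point): Dowel stand, fixed, place and angle vary: dark steel block 170 (x) x 76 (y) x 30 mm tall; two upright steel dowels on its long axis at x = +-55 mm, 12 mm thick for 18 mm, then tapering over 22 mm to a 4 mm tip, 40 mm above the block in all. Point: middle of the block's flat top, 30 mm above the bench; z up. The seated carrier's point is 26 mm above it.
- short_carrier_center (a point): The shorter jet carrier, loose, to be left alone: same width, thickness, brass block and materials, but its plate is only 110 mm long with 26 mm holes at x = +-34 mm, so it does not fit the dowels. Point: its middle, 26 mm above the underside. The two carriers lie left and right of the stand, either way round.
Not all that is in view belongs to the job. What is shaped like the part that bears carrier_center but orange or turquoise is not meant. Leave any blue look-alike of the part that bears stand_top alone.

How it is judged (in metres and radians):
On the way:
1. the carrier is held above the dowel tips with both holes over the dowels (middle within 20 mm, 15 degrees) (horizontal distance between carrier_center and stand_top below 0.02 m and angle between the x axis of carrier_center and the x axis of stand_top, either way round below 0.262 rad and z of carrier_center in the frame of stand_top above 0.061 m), for 0.1 s.
At the end, for the whole second after the job is handed in: The longer carrier lies at rest, flat on the stand's top (within 4 mm and about 3 degrees) with a dowel through each hole: its middle within 12 mm of the stand's middle and its length within 12 degrees of the stand's, either way round. The shorter carrier is within 20 mm of where it started (horizontal distance between carrier_center and stand_top below 0.012 m and angle between the x axis of carrier_center and the x axis of stand_top, either way round below 0.21 rad and z of carrier_center in the frame of stand_top between 0.022 and 0.03 m and angle between carrier_center's own z axis and vertical below 0.06 rad and linear speed of carrier below 0.02 m/s and distance of short_carrier_center from where it was at the start of the episode below 0.02 m); the robot touches nothing.
It fails at once if the shorter carrier is moved by more than 20 mm (distance of short_carrier_center from where it was at the start of the episode above 0.02 m).
It fails at once if the longer carrier is dropped onto the stand (faster than 0.6 m/s close above it) (horizontal distance between carrier_center and stand_top below 0.03 m and z of carrier_center in the frame of stand_top below 0.056 m and linear speed of carrier above 0.6 m/s).
It also fails if it takes over 38 s, if anything falls off the work surface, if the arm or the gripper's body presses on something with over 40 N, if the wrist force passes 120 N, or if a joint passes its speed limit or range.

## Working session

There is one attempt and no reset: what is moved stays moved. The work goes in short steps, Python scripts to look and compute and a shell command to move; the robot and the scene stay as the last step left them, time stands still between calls to the robot, and variables do not carry over. Pictures are saved under pics/ and viewed, about 8 in all and at most 12, crops included, and the job is handed in when it is done.

```bash
mkdir -p pics; ls
cat > h.py <<'E'
import numpy as np, cv2
from bench import robot
def snap(n,f=None):
    c=robot.calibration(n); p,d=robot.snapshot(n)
    if f: cv2.imwrite('pics/'+f,p[:,:,::-1])
    return c,p,d
def world(c,d,fish=False):
    K=np.array(c['mtx']);R=cv2.Rodrigues(np.array(c['rvec'],float))[0];t=np.array(c['tvec']).ravel()
    v,u=np.mgrid[0:480,0:640]; x=(u-K[0,2])/K[0,0];y=(v-K[1,2])/K[1,1]
    if fish:
        r=np.hypot(x,y)+1e-9; s=np.tan(np.minimum(r,1.5))/r; x=x*s;y=y*s
    P=np.stack([x*d,y*d,d],-1)
    return (P-t)@R
E
python3 - <<'E'
from h import *
s=robot.sense(); print(s)
c,p,d=snap('top'); c2,p2,d2=snap('scene')
np.savez('top.npz',p=p,w=world(c,d),d=d)
cv2.imwrite('pics/a.png',p[:,:,::-1]); cv2.imwrite('pics/b.png',p2[:,:,::-1]); print(c)
E
```

```text
pics
{'t': 0.0, 'qpos': array([64.90508273, 29.90934159, -2.08229455, 91.67432875,  1.21439396,
       58.50400404, -6.46334845]), 'qvel': array([-0.03811126, -0.06703475,  0.11575892, -0.07327871, -0.08335587,
        0.00709707,  0.10392325]), 'tau': array([-3.18114346e-06, -9.27130437e+01,  1.98009767e+00, -3.69933414e+01,
        1.78544316e-02,  8.52772209e-03, -7.02190459e-05]), 'ee_pos': array([ 0.22465462, -0.58307285,  0.40412   ]), 'ee_rot': array([[ 3.59547635e-01, -9.33126611e-01, -4.76470138e-04],
       [-9.33126032e-01, -3.59547944e-01,  1.04162649e-03],
       [-1.14328326e-03,  7.00923468e-05, -9.99999344e-01]]), 'contact_force': array([-0.4822405 , -0.24204867, -0.95725044]), 'moment': array([0.00126217, 0.04142775, 0.02699915]), 'opening': 1.0000045289517263}
{'mtx': array([[519.6497688 ,   0.        , 311.3106687 ],
       [  0.        , 519.6497688 , 234.86025011],
       [  0.        ,   0.        ,   1.        ]]), 'rvec': array([ 2.17607782, -2.13994861,  0.16220758]), 'tvec': array([0.06708624, 0.46673984, 1.35605963])}
```

View pics/a.png

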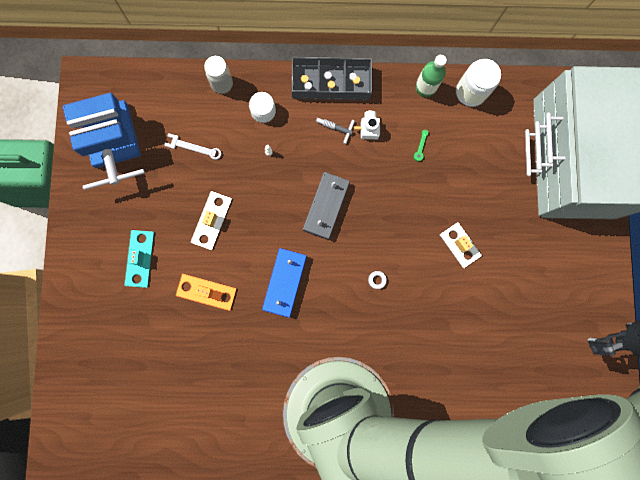

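View pics/b.png

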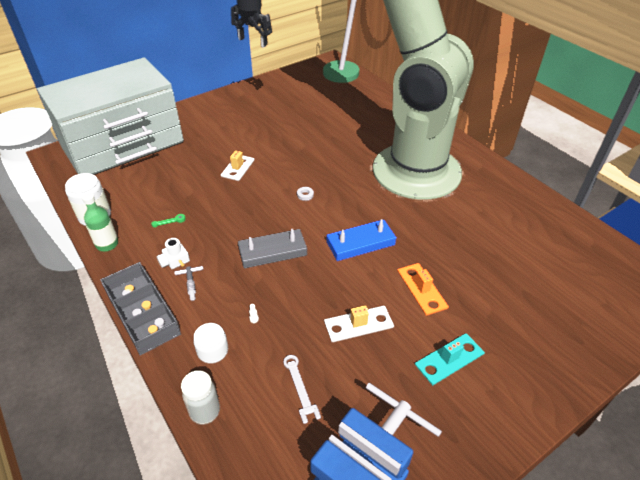

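The top view shows these candidates:
- Carriers: silver long plate (212,220), silver short plate (460,245), turquoise (140,258) and orange (206,291).
- Stands: dark grey (327,206) and blue (285,283).

I choose the silver carrier at (212,220) and the dark stand at (327,206). Next I measure both and take one close crop.

Run:
```python
from h import *
z=np.load('top.npz');p,w=z['p'],z['w']
def rect(name,box,zlo,zhi):
    x0,y0,x1,y1=box; m=np.zeros(p.shape[:2],bool); m[y0:y1,x0:x1]=1
    m&=(w[...,2]>zlo)&(w[...,2]<zhi)
    P=w[m][:,:2]; r=cv2.minAreaRect((P*1000).astype(np.float32)); b=cv2.boxPoints(r)
    e=b[1]-b[0];f=b[2]-b[1]; L=e if np.hypot(*e)>np.hypot(*f) else f
    print(name,m.sum(),r,'long axis deg',np.degrees(np.arctan2(L[1],L[0]))%180,'med z',np.median(w[m][:,2]),P.mean(0))
print('table z',np.median(w[300:340,400:500,2]))
rect('long plate',(185,185,240,255),.003,.012)
rect('long block',(185,185,240,255),.035,.065)
rect('stand',(295,165,360,245),.022,.036)
rect('dowels',(295,165,360,245),.045,.09)
rect('short plate',(435,218,490,272),.003,.012)
rect('short block',(435,218,490,272),.035,.065)
c=np.hstack([p[180:260,180:260],p[160:240,290:370],p[210:290,420:500]])
cv2.imwrite('pics/c.png',cv2.resize(c[:,:,::-1],None,fx=3.2,fy=3.2,interpolation=cv2.INTER_CUBIC))
```

```text
table z -0.000154681896697171
long plate 775 ((506.812255859375, 345.6094665527344), (191.75111389160156, 146.99838256835938), 2.6884074211120605) long axis deg 2.6884058 med z 0.005221814279264743 [0.50518955 0.34570239]
long block 140 ((506.2556457519531, 348.05059814453125), (25.183910369873047, 35.97715377807617), 71.90152740478516) long axis deg 161.90158 med z 0.04936530384470228 [0.50534936 0.34695378]
stand 1673 ((549.9111938476562, 36.05687713623047), (75.98501586914062, 170.225341796875), 70.85089111328125) long axis deg 160.85089 med z 0.02905037809209164 [0.54870189 0.03621185]
dowels 32 ((548.7503662109375, 36.17783737182617), (9.227347373962402, 119.76808166503906), 70.82402038574219) long axis deg 160.82402 med z 0.0573503333360527 [0.54807836 0.03622822]
short plate 822 ((450.6304016113281, -336.476318359375), (146.11598205566406, 152.43582153320312), 0.7078482508659363) long axis deg 90.70785 med z 0.005447844277845874 [ 0.45055669 -0.33532819]
short block 152 ((450.0430908203125, -331.5765380859375), (36.080413818359375, 27.17804527282715), 33.47650909423828) long axis deg 33.47654 med z 0.05065223365345184 [ 0.44981267 -0.330295  ]
```

View pics/c.png

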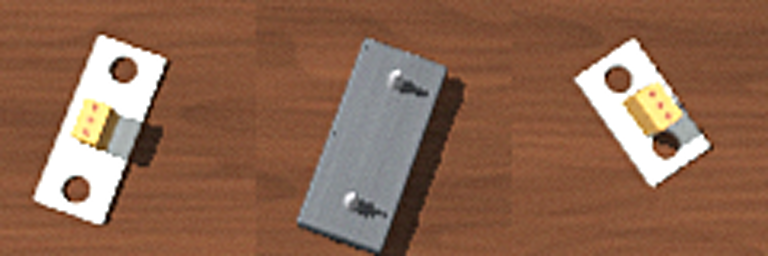

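The crop confirms it: the left silver plate is the longer one, with wide-spaced holes and about 150 mm long. The right one is short, and the middle one is the dark stand with its two dowels. Now I set out.

```bash
cat > g.py <<'E'
import sys
from h import *
def go(x,y,z,yaw):
    s=robot.sense();R=s['ee_rot'];d=R.T@(np.array([x,y,z])-s['ee_pos'])
    cy=np.degrees(np.arctan2(R[1,0],R[0,0])); t=-((yaw-cy+180)%360-180)
    print('t',round(s['t'],2),'pos',s['ee_pos'].round(4),'yaw',round(cy,2),'F',s['contact_force'].round(1),'open',round(s['opening'],3),'cm',(100*d).round(2),'turn',round(t,2))
if __name__=='__main__': go(*map(float,sys.argv[1:]))
E
python3 -m crank '[[-33,-47,0,-70,0],[-33,-47,0,-70,0],[-33,-47,0,-70,0],[-33,-47,0,-70,0],[-33,-47,0,-70,0],[-33,-47,0,-70,0],[-33,-47,0,-70,0],[-33,-47,0,-70,0],[-33,-47,0,-70,0],[-33,-47,0,-70,0]]'
python3 g.py 0.506 0.347 0.38 71
```

```text
t: 0.93
ee_pos: [0.4574, -0.2354, 0.4047]
ee_rot: [[1.0, 0.025, -0.0], [0.025, -1.0, -0.0], [-0.0, 0.0, -1.0]]
contact_force: [0.8, -1.7, -0.0]
opening: 0.998
t 0.93 pos [ 0.4574 -0.2354  0.4047] yaw 1.45 F [ 0.8 -1.7 -0. ] open 0.998 cm [  6.33 -58.1    2.47] turn -69.55
```

```bash
python3 -m crank '[[6.3,-58.1,2.5,-69.5,0],[6.3,-58.1,2.5,-69.5,0],[6.3,-58.1,2.5,-69.5,0],[6.3,-58.1,2.5,-69.5,0],[6.3,-58.1,2.5,-69.5,0],[6.3,-58.1,2.5,-69.5,0],[6.3,-58.1,2.5,-69.5,0],[6.3,-58.1,2.5,-69.5,0],[6.3,-58.1,2.5,-69.5,0],[6.3,-58.1,2.5,-69.5,0]]'
python3 g.py 0.506 0.347 0.32 71
```

```text
t: 1.77
ee_pos: [0.4937, 0.1793, 0.3867]
ee_rot: [[0.327, 0.945, -0.0], [0.945, -0.327, -0.0], [-0.0, -0.0, -1.0]]
contact_force: [1.5, -1.3, 0.1]
opening: 0.999
t 1.77 pos [0.4937 0.1793 0.3867] yaw 70.94 F [ 1.5 -1.3  0.1] open 0.999 cm [16.26 -4.32  6.67] turn -0.06
```

```bash
python3 -m crank '[[16.3,-4.3,6.7,0,0],[16.3,-4.3,6.7,0,0],[16.3,-4.3,6.7,0,0],[16.3,-4.3,6.7,0,0],[16.3,-4.3,6.7,0,0],[16.3,-4.3,6.7,0,0],[16.3,-4.3,6.7,0,0]]'
python3 - <<'E'
from h import *
c,p,d=snap('wrist','w1.png'); w=world(c,d,True); s=robot.sense();print(s['ee_pos'])
near=(np.hypot(w[...,0]-.506,w[...,1]-.347)<.1)
hsv=cv2.cvtColor(p,cv2.COLOR_RGB2HSV)
for n,m in(('plate',near&(w[...,2]>.002)&(w[...,2]<.012)&(hsv[...,1]<60)),('block',near&(w[...,2]>.046)&(w[...,2]<.062))):
    k=m.astype(np.uint8); k=cv2.morphologyEx(k,cv2.MORPH_OPEN,np.ones((3,3)))>0
    P=(w[k][:,:2]*1000).astype(np.float32)
    print(n,k.sum(),cv2.minAreaRect(P) if len(P)>5 else 0, w[k][:,2].mean())
E
python3 g.py 0.506 0.347 0.18 71
```

```text
t: 2.35
ee_pos: [0.5072, 0.346, 0.3191]
ee_rot: [[0.331, 0.944, -0.001], [0.944, -0.331, -0.001], [-0.001, -0.001, -1.0]]
contact_force: [-0.7, -1.4, 0.9]
opening: 1.005
[0.50761886 0.34503092 0.31960434]
plate 10181 ((505.0912170410156, 351.950439453125), (61.121028900146484, 150.07467651367188), 70.93452453613281) 0.0071526418550254
block 1943 ((505.15228271484375, 351.859619140625), (23.678377151489258, 36.51473617553711), 71.22540283203125) 0.053203410102701174
t 2.4 pos [0.5076 0.345  0.3196] yaw 70.57 F [-0.3 -0.2  0.7] open 1.0 cm [ 0.14 -0.21 13.96] turn -0.43
```

View pics/w1.png

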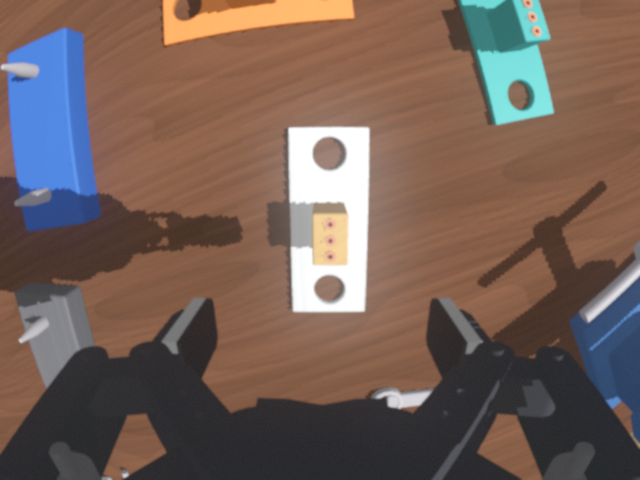

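The close view shows the silver carrier centred at (330,225), its brass block clear between the open fingers and nothing in the way. I descend to TCP z of about 0.185 and close.

```bash
python3 g.py 0.505 0.350 0.185 71
python3 -m crank '[[0.5,-0.4,3.5,-0.4,0],[0.5,-0.4,7,-0.4,0],[0.5,-0.4,10,-0.4,0],[0.5,-0.4,12,-0.4,0],[0.5,-0.4,13.4,-0.4,0],[0.5,-0.4,13.4,-0.4,0],[0.5,-0.4,13.4,-0.4,0]]'
python3 g.py 0.505 0.350 0.185 71
```

```text
t 2.4 pos [0.5076 0.345  0.3196] yaw 70.57 F [-0.3 -0.2  0.7] open 1.0 cm [ 0.39 -0.41 13.46] turn -0.43
t: 2.98
ee_pos: [0.5059, 0.351, 0.1866]
ee_rot: [[0.327, 0.945, 0.0], [0.945, -0.327, -0.0], [0.0, 0.0, -1.0]]
contact_force: [-0.2, 0.1, 1.2]
opening: 1.003
t 2.98 pos [0.5059 0.351  0.1866] yaw 70.92 F [-0.2  0.1  1.2] open 1.003 cm [-0.12 -0.06  0.16] turn -0.08
```

```bash
python3 -m crank '[[0,0,0.1,0,120],[0,0,0.1,0,180],[0,0,0.1,0,255],[0,0,0.1,0,255],[0,0,0.1,0,255],[0,0,0.1,0,255],[0,0,0.1,0,255],[0,0,0.1,0,255],[0,0,0.1,0,255],[0,0,0.1,0,255]]'
python3 -m crank '[[0,0,-1,0,255],[0,0,-3,0,255],[0,0,-6,0,255],[0,0,-9,0,255],[0,0,-12,0,255],[0,0,-13.5,0,255],[0,0,-13.5,0,255],[0,0,-13.5,0,255]]'
python3 - <<'E'
from h import *
c,p,d=snap('wrist','w2.png'); w=world(c,d,True); s=robot.sense();R=s['ee_rot'];q=(w-s['ee_pos'])@R*1000
np.savez('w2.npz',p=p,q=q)
hsv=cv2.cvtColor(p,cv2.COLOR_RGB2HSV)
k=(q[...,2]>155)&(q[...,2]<185)&(hsv[...,1]<50)&(hsv[...,2]>150)&(np.hypot(q[...,0],q[...,1])<110)
P=q[k];print(k.sum(),cv2.minAreaRect(P[:,:2].astype(np.float32)),P[:,2].mean(),np.linalg.lstsq(np.c_[P[:,:2],np.ones(len(P))],P[:,2],rcond=None)[0])
E
python3 g.py 0.5495 0.036 0.33 71
```

```text
t: 3.82
ee_pos: [0.5057, 0.3516, 0.1856]
ee_rot: [[0.326, 0.945, 0.001], [0.945, -0.326, 0.0], [0.001, 0.001, -1.0]]
contact_force: [-1.6, -2.3, 8.5]
opening: 0.272
t: 4.48
ee_pos: [0.5055, 0.3513, 0.3205]
ee_rot: [[0.326, 0.945, 0.001], [0.945, -0.326, 0.0], [0.001, 0.001, -1.0]]
contact_force: [0.6, -1.1, -5.6]
opening: 0.272
18561 ((0.3100566864013672, -7.2904815673828125), (60.778446197509766, 135.80311584472656), 0.003988678567111492) 177.3335014623796 [-2.25010894e-03 -3.08494500e-03  1.77207710e+02]
t 4.53 pos [0.5054 0.3511 0.3194] yaw 70.97 F [ 1.1  0.3 -3.7] open 0.275 cm [-28.35  14.45  -1.04] turn -0.03
```

View pics/w2.png

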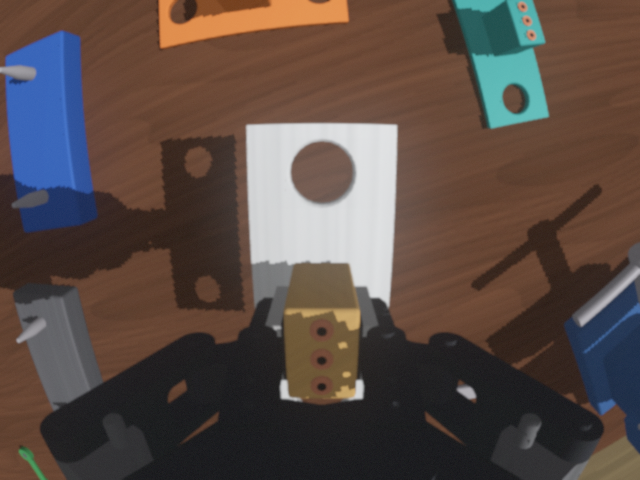

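The carrier is held level: grip opening 0.27, centre on the tool axis within 1 mm, underside 183 mm ahead of the TCP. Before going over the stand, I stop beside it for one wrist look at the dowels.

```bash
python3 g.py 0.69 -0.013 0.33 71
python3 -m crank '[[-14,14,-1,0,255],[-28.4,29.4,-1,0,255],[-28.4,29.4,-1,0,255],[-28.4,29.4,-1,0,255],[-28.4,29.4,-1,0,255],[-28.4,29.4,-1,0,255],[-28.4,29.4,-1,0,255],[-28.4,29.4,-1,0,255],[-28.4,29.4,-1,0,255],[-28.4,29.4,-1,0,255]]'
python3 g.py 0.69 -0.013 0.33 71
```

```text
t 4.53 pos [0.5054 0.3511 0.3194] yaw 70.97 F [ 1.1  0.3 -3.7] open 0.275 cm [-28.4   29.33  -1.04] turn -0.03
t: 5.37
ee_pos: [0.6914, -0.0165, 0.3279]
ee_rot: [[0.328, 0.945, -0.002], [0.945, -0.328, -0.001], [-0.002, -0.002, -1.0]]
contact_force: [0.5, 0.0, -3.3]
opening: 0.269
t 5.37 pos [ 0.6914 -0.0165  0.3279] yaw 70.87 F [ 0.5  0.  -3.3] open 0.269 cm [ 0.28 -0.25 -0.21] turn -0.13
```

```bash
python3 -m crank '[[0,0,0,0,255],[0,0,0,0,255]]' >/dev/null
python3 - <<'E'
from h import *
s=robot.sense();c,p,d=snap('wrist','w3.png'); w=world(c,d,True);R=s['ee_rot'];q=(w-s['ee_pos'])@R*1000
near=np.hypot(w[...,0]-.5495,w[...,1]-.036)<.11
for n,lo,hi in(('top',.024,.036),('dowel',.042,.06),('tips',.06,.08)):
    k=near&(w[...,2]>lo)&(w[...,2]<hi); P=(w[k][:,:2]*1000).astype(np.float32)
    print(n,k.sum(),cv2.minAreaRect(P),np.median(w[k][:,2]))
    if n!='top':
        ax=P@[-.945,.327]; 
        for sgn in(0,1):
            h=P[(ax>np.mean([ax.min(),ax.max()]))==sgn]; print(len(h),h.mean(0),h.min(0),h.max(0))
hsv=cv2.cvtColor(p,cv2.COLOR_RGB2HSV)
k=(q[...,2]>165)&(q[...,2]<185)&(hsv[...,1]<50)&(hsv[...,2]>130)&(np.hypot(q[...,0],q[...,1])<110)
print(cv2.minAreaRect(q[k][:,:2].astype(np.float32)),q[k][:,2].mean())
E
python3 g.py 0.5495 0.038 0.29 71
```

```text
top 12797 ((577.6688842773438, 29.86374282836914), (76.24933624267578, 109.6011734008789), 70.91841125488281) 0.031108703729491566
dowel 142 ((601.3692016601562, 21.535371780395508), (11.637725830078125, 11.45266056060791), 31.4797306060791) 0.0531816260118593
108 [604.5623   20.19213] [599.68896   15.709339] [607.1902    26.676231]
34 [598.5069    22.079462] [595.2692   16.52187] [602.76904   27.494064]
tips 127 ((601.1405029296875, 21.799793243408203), (7.549450874328613, 7.298381328582764), 71.16487121582031) 0.06730847889128877
88 [602.80963   20.959322] [600.2592    17.534767] [605.22833   25.190937]
39 [599.6564    21.972319] [597.30145   18.274595] [602.0727    25.607111]
((-0.1113128662109375, -7.2381744384765625), (60.67989730834961, 136.55604553222656), 0.028819335624575615) 178.43179615912362
t 5.58 pos [ 0.6905 -0.0132  0.328 ] yaw 70.93 F [-0.1  0.9 -3.8] open 0.275 cm [  0.23 -14.99   3.84] turn -0.07
```

View pics/w3.png

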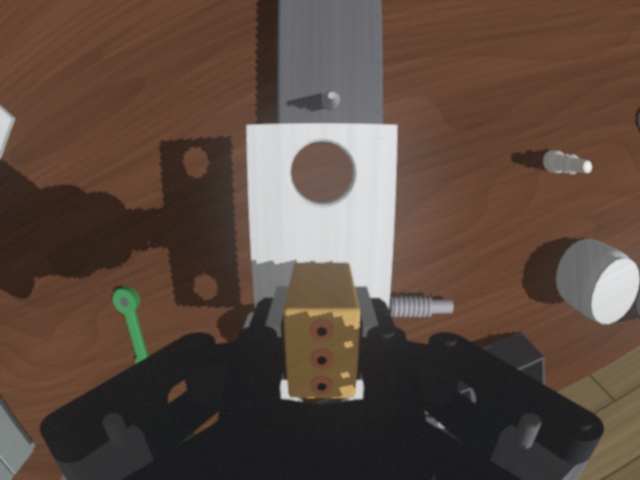

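The stand's near dowel appears at (330,98), at world (0.601, 0.022), in line with the plate axis. That puts the stand centre at about (0.549, 0.0395), angle 160.9°. I move over it.

```bash
python3 -m crank '[[0.3,-4,1,0,255],[0.3,-8,2,0,255],[0.3,-12,3,0,255],[0.3,-15.1,3.8,0,255],[0.3,-15.1,3.8,0,255],[0.3,-15.1,3.8,0,255],[0.3,-15.1,3.8,0,255]]'
python3 - <<'E'
from h import *
s=robot.sense();c,p,d=snap('wrist','w4.png'); w=world(c,d,True)
np.savez('w4.npz',p=p,w=w)
near=np.hypot(w[...,0]-.549,w[...,1]-.0395)<.11
for n,lo,hi in(('top',.024,.036),('dowel',.042,.076)):
    k=near&(w[...,2]>lo)&(w[...,2]<hi); P=(w[k][:,:2]*1000).astype(np.float32)
    print(n,k.sum(),cv2.minAreaRect(P) if k.sum()>5 else 0)
c,p,d=snap('scene'); cv2.imwrite('pics/s4.png',cv2.resize(p[120:320,200:440,::-1],None,fx=2.5,fy=2.5)); 
i=cv2.imread('pics/w4.png')[60:260,200:440]; j=cv2.imread('pics/s4.png')
cv2.imwrite('pics/m4.png',cv2.resize(np.vstack([cv2.resize(i,(600,500)),j]),(360,600)))
E
python3 g.py 0.549 0.0395 0.213 71
```

```text
t: 6.17
ee_pos: [0.5491, 0.04, 0.2919]
ee_rot: [[0.325, 0.946, 0.0], [0.946, -0.325, 0.0], [0.0, 0.0, -1.0]]
contact_force: [0.9, -0.2, -3.7]
opening: 0.276
top 3698 ((494.8612365722656, 58.53710174560547), (75.60267639160156, 54.52057647705078), 71.11083221435547)
dowel 353 ((496.9815673828125, 57.8204345703125), (11.78164005279541, 11.437891960144043), 49.836544036865234)
t 6.27 pos [0.5496 0.0395 0.2919] yaw 70.98 F [ 0.8  0.2 -2.8] open 0.276 cm [-0.02 -0.06  7.89] turn -0.02
```

View pics/m4.png

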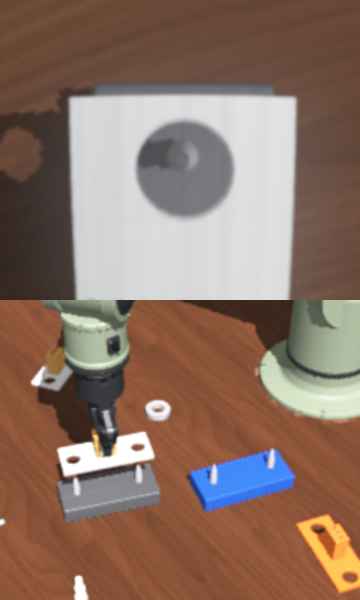

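Far dowel (497, 57.8 mm) shows through its hole, giving a stand centre of (549.0, 39.8) mm; the tool is at (549.3, 39.7). Aligned, so I lower slowly.

```bash
python3 -m crank '[[0,0,1,0,255],[0,0,2,0,255],[0,0,3,0,255],[0,0,4,0,255],[0,0,5,0,255],[0,0,5.8,0,255],[0,0,6.5,0,255],[0,0,7,0,255],[0,0,7.3,0,255],[0,0,7.3,0,255]]'
python3 g.py 0.549 0.0395 0.213 71
```

```text
t: 7.1
ee_pos: [0.549, 0.0393, 0.2184]
ee_rot: [[0.326, 0.945, -0.001], [0.945, -0.326, 0.0], [-0.0, -0.001, -1.0]]
contact_force: [0.1, 0.1, -3.9]
opening: 0.274
t 7.1 pos [0.549  0.0393 0.2184] yaw 70.98 F [ 0.1  0.1 -3.9] open 0.274 cm [ 0.02 -0.01  0.54] turn -0.02
```

```bash
python3 -m crank '[[0,0,0.1,0,255],[0,0,0.2,0,255],[0,0,0.3,0,255],[0,0,0.4,0,255],[0,0,0.4,0,255],[0,0,0.4,0,255]]'
python3 g.py 0.549 0.0395 0.213 71
```

```text
t: 7.6
ee_pos: [0.5492, 0.0392, 0.2155]
ee_rot: [[0.326, 0.945, 0.001], [0.945, -0.326, -0.0], [-0.0, 0.001, -1.0]]
contact_force: [-3.3, -1.1, 7.8]
opening: 0.271
t 7.6 pos [0.5492 0.0392 0.2155] yaw 70.96 F [-3.3 -1.1  7.8] open 0.271 cm [ 0.02 -0.03  0.25] turn -0.04
```

Contact (about 11 N) is near the expected height. I press slightly, release, and rise.

```bash
python3 -m crank '[[0,0,0.1,0,255],[0,0,0.1,0,255],[0,0,0.1,0,0],[0,0,0.1,0,0],[0,0,0.1,0,0],[0,0,0.1,0,0],[0,0,0.1,0,0],[0,0,0.1,0,0],[0,0,0.1,0,0],[0,0,0.1,0,0]]'
python3 g.py 0.549 0.0395 0.213 71
```

```text
t: 8.43
ee_pos: [0.5491, 0.0392, 0.2138]
ee_rot: [[0.326, 0.945, -0.0], [0.945, -0.326, 0.0], [0.0, -0.0, -1.0]]
contact_force: [-0.3, -0.1, -0.3]
opening: 1.0
t 8.43 pos [0.5491 0.0392 0.2138] yaw 70.97 F [-0.3 -0.1 -0.3] open 1.0 cm [ 0.02 -0.02  0.08] turn -0.03
```

```bash
python3 -m crank '[[0,0,-1,0,0],[0,0,-3,0,0],[0,0,-6,0,0],[0,0,-9,0,0],[0,0,-12,0,0],[0,0,-14,0,0],[0,0,-14,0,0],[0,0,-14,0,0]]'
python3 - <<'E'
from h import *
c,p,d=snap('wrist','w5.png'); w=world(c,d,True)
hsv=cv2.cvtColor(p,cv2.COLOR_RGB2HSV)
near=np.hypot(w[...,0]-.549,w[...,1]-.0395)<.1
for n,k in(('plate',near&(w[...,2]>.033)&(w[...,2]<.042)&(hsv[...,1]<60)),('stand',near&(w[...,2]>.022)&(w[...,2]<.0325)),('dowels',near&(w[...,2]>.045)&(w[...,2]<.075)&(hsv[...,1]<60)),('block',near&(w[...,2]>.076)&(w[...,2]<.09))):
    k=cv2.morphologyEx(k.astype(np.uint8),cv2.MORPH_OPEN,np.ones((2,2)))>0
    P=w[k]; print(n,k.sum(),cv2.minAreaRect((P[:,:2]*1000).astype(np.float32)),np.median(P[:,2]),np.linalg.lstsq(np.c_[P[:,:2],np.ones(len(P))],P[:,2],rcond=None)[0].round(4))
c,p,d=snap('top');w=world(c,d)
k=(np.hypot(w[...,0]-.45,w[...,1]+.331)<.06)&(w[...,2]>.035)&(w[...,2]<.065);print('short block',cv2.minAreaRect((w[k][:,:2]*1000).astype(np.float32)))
E
python3 g.py 0.549 0.0395 0.35 71
```

```text
t: 9.1
ee_pos: [0.5491, 0.0392, 0.3553]
ee_rot: [[0.326, 0.945, 0.002], [0.945, -0.326, -0.0], [0.0, 0.002, -1.0]]
contact_force: [-0.0, 0.3, -0.3]
opening: 0.999
plate 9689 ((551.3853759765625, 39.36335754394531), (61.24169921875, 152.8117218017578), 71.0367431640625) 0.0371661534490671 [-0.0512 -0.0023  0.0667]
stand 5547 ((557.485107421875, 37.58253860473633), (83.92366790771484, 184.9686279296875), 71.02046203613281) 0.03108644290349907 [-0.0571 -0.0505  0.0641]
dowels 562 ((552.0281372070312, 40.899192810058594), (23.017099380493164, 142.62258911132812), 75.4097671508789) 0.05822494034324941 [-0.2869 -0.6218  0.2421]
block 1889 ((533.974365234375, 47.352867126464844), (27.955617904663086, 104.08061218261719), 69.09014892578125) 0.08322167665452711 [-0.8147 -0.0085  0.5298]
short block ((0.0, 0.0), (0.0, 0.0), 0.0)
t 9.2 pos [0.5488 0.0391 0.3536] yaw 70.97 F [-0.   0.7 -0.2] open 1.001 cm [0.05 0.   0.36] turn -0.03
```

View pics/w5.png

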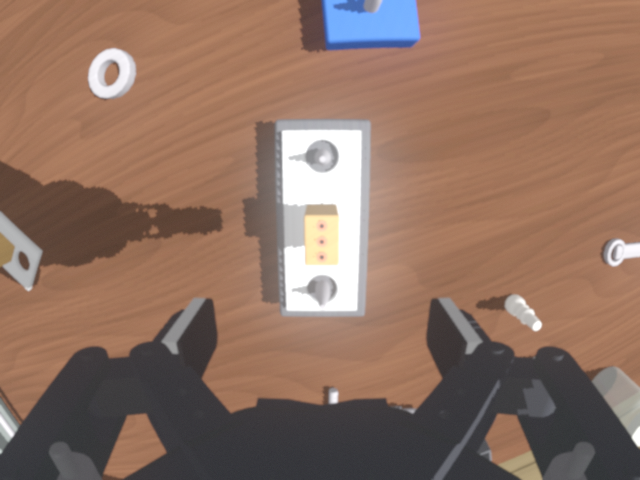

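The carrier lies on the dark stand with dowels through the holes at (321,155) and (321,290). Plate and stand fits show the same small tilt, so it comes from the camera. The plate top is 6 mm above the stand, and nothing is touching the gripper.

```bash
python3 -c "
from bench import robot
print(robot.sign_off())"
```

```text
the job is handed in; nothing more can be done
None
```

The longer carrier is seated on the dark stand with a dowel through each hole. I gripped it by its brass block, held it over the dowels, lowered it slowly until I felt about 11 N of contact, then released and backed off. I handed the job in at about 9.2 s.

**Last checks:**
- **Height:** the plate top measured 37.2 mm and the stand top 31.1 mm, so the plate's 6 mm thickness accounts for the gap.
- **Position:** the plate centre was about 2 mm from the stand centre, with the axes aligned to within about 0.2°.
- **Contact:** the wrist force was about zero after release, and the gripper was 14 cm clear.

**Checks that failed or disagreed:**
- **Tilt:** the plane fit gave the plate a tilt of about 0.05 rad. The fixed stand showed about the same in one direction (0.057), so I put that down to camera error. In the other direction they disagreed (0.002 against 0.050), and the stand fit looked noisy.
- **Stand position:** the top and wrist cameras differed by 3–4 mm; I used the wrist value.
- **Shorter carrier:** its final position check came back empty, probably because the arm hid it from the top camera. I never went near it at working height, and part of a silver plate where it should lie is visible in the last wrist picture.

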